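# Coin viewer: slide the coin in and hold the third lens

## Task

Slide the coin carrier along its track, in under the hood of the coin viewer, until it is fully home. Only then turn the knob on top of the hood clockwise from its rest to the third click, stopping short of the fourth, and hold it there: the knob springs back when let go, so the program finishes with the gripper still gripping the knob at the third click. Leave the other things on the desk where they are.

Things in the scene. Friction and masses are not known exactly. Their poses are not given: they have to be found in the camera images.
- viewer: Coin viewer, fixed to the desk, at a new place and yaw each time. Dark wooden base 150 (x) x 400 (y) x 12 mm; origin at the centre of its underside, on the desk, z up. Aluminium guide rails (to 20 mm above the desk) on its -y half, a grey hood on its +y half; the coin carrier runs between the rails to +y into the hood.
- hood_mouth (a point): Middle of the upper front edge of the grey hood, at viewer (0, 0, 85) mm. The hood is 148 mm wide (x), runs from y = 0 to 190 mm, its top is 85 mm above the desk; open only to -y (124 mm wide, from 12 to 75 mm above the desk). In its roof at y = 60 mm is a round glass lens window with a 66 mm bezel, 6 mm high. Axes as the viewer's.
- carrier (a joint): Travel of the coin carrier in m along the viewer's +y, into the hood: 0 = fully out, 0.13 = fully home at its end stop (the coin then lies under the lens window). Starts anywhere from 0 to 0.04. Slides with about 1.5 N of friction and stays where it is left.
- carrier_grip (a point): Grip point of the carrier's steel grip plate, 12 mm below its top: upright plate 30 mm (viewer x) x 12 mm (viewer y), top 70 mm above the desk, standing on the carrier's wooden board (80 x 135 x 10 mm, top 22 mm above the desk). At travel 0 it is at viewer y = -165 mm, x = 0; fully home at y = -35 mm, still outside the hood. Axes as the viewer's.
- lens_knob (a joint): Knob turn in rad, growing clockwise seen from above: 0 = rest (always starts there); clicks at 0.419, 0.838, 1.257 (third), 1.676, 2.094 (end stop), 24 degrees apart. A spring returns it from anywhere with 0.08 to 0.13 N m; the detents add 0.07 N m x sin(15 x angle), so resistance swells to about 0.18 after each click position and fades to about 0.03 before the next.
- knob_grip (a point): On the knob's axis (viewer x = 0, y = 145 mm), height to grip, 122 mm above the desk. Knob: black disc 50 mm across, 8 mm thick, with a straight bar 46 mm long, 14 mm wide, from 99 to 131 mm above the desk, over an aluminium dial plate 86 mm across with a tick per click. Turns with the knob: x along the bar, white pointer line at -x; at rest its axes are the viewer's.
- coin_tube: Bystander, loose: closed grey plastic coin tube, upright cylinder, 32 mm across, 55 mm tall; origin at the centre of its underside. Leave it alone.
- coin_case: Bystander, loose: closed dark wooden coin case, 50 x 70 x 22 mm; origin at the centre of its underside. Leave it alone.
- mug: Bystander, loose: white mug, 76 mm across, 90 mm tall, handle to its +y; origin at the centre of its underside. Leave it alone.
- stapler: Bystander, loose: black and steel stapler, 130 x 34 x 57 mm; origin at the centre of its underside. Leave it alone.
- eraser: Bystander, loose: white eraser, 22 x 50 x 13 mm; origin at the centre of its underside. Leave it alone.
- loupe: Bystander, loose: small folded steel and black pocket magnifier, lying flat, 36 mm across, 16 mm high; origin at the centre of its underside. Leave it alone.

How it is judged:
On the way, in this order (a step that is already met when the one before it is completed fails the run):
1. the carrier is fully home under the hood, the knob still at rest (value of joint carrier above 0.122 m and value of joint lens_knob below 0.2 rad), for 0.2 s.
2. the knob has passed to the first click (value of joint carrier above 0.122 m and value of joint lens_knob above 0.35 rad).
3. the knob is gripped at the third click (value of joint carrier above 0.122 m and value of joint lens_knob between 1.12 and 1.4 rad and contact force between the fingers and lens_knob above 2 N), for 0.5 s.
At the end, for the whole second after the job is handed in: The carrier is home (travel over 0.122 of 0.13 m) and the fingers hold the knob (over 2 N) still at the third click: 1.257 rad, from 1.12 to 1.40 (all of step 3 and velocity of joint lens_knob between -0.1 and 0.1 rad/s); the arm keeps its last pose, push and grip.
It fails at once if the knob is turned on towards the fourth click (value of joint lens_knob above 1.62 rad).
It fails at once if the knob is turned before the carrier is home (value of joint lens_knob above 0.3 rad and value of joint carrier below 0.118 m).
It fails at once if another thing on the desk is pushed away (over 30 mm) (distance of any of coin_tube, coin_case, mug, stapler, eraser, loupe from where it was at the start of the episode above 0.03 m).
It also fails if it takes over 45 s, if anything falls off the work surface, if the arm or the gripper's body presses on something with over 40 N, if the wrist force passes 120 N, or if a joint passes its speed limit or range.

## Robot

A 6-joint arm with a two-finger parallel gripper is mounted at the origin on the work surface. World frame = base frame: x ahead of the robot, y to its left, z up, the work surface at z = 0. Lengths are in m, angles in rad, forces in N, time in s.
With the tool pointing down it reaches from about 0.3 to 0.825 m from the base axis. Payload 5.4 kg.
Tool frame: the origin (TCP) lies midway between the tips of the shut fingers; the grasp point (between the pads) lies 19 mm behind it; z points along the fingers, y is the line along which they close (so a half turn about z gives the same grasp; the last joint's range is limited). The gripper opens to 92 mm and grips with 3 to 60 N. Pads are 20 mm wide; open, the fingers measure 128 mm over their backs; the gripper's body (75 mm by 189 mm) begins 69 mm behind the grasp point.
Start: joints at [0.955, 0.158, 1.597, -0, 1.386, -0.21], TCP at [0.227, 0.528, 0.215] pointing down, gripper open.
Joint ranges: [-2.91, 2.91], [-0.94, 2.29], [0.18, 2.7], [-1.29, 4.43], [0.17, 2.64], [-3, 3]. Speed limits (rad/s): [2.57, 2.57, 3.14, 3.14, 3.14, 3.14].

## Interface

Orientations are given as a rotation vector (axis times angle).
In Python, from bench import bot gives the robot as it stands. The module is installed in compiled form; this text tells all that it offers.
- The arm moves only by the shell command python3 -m crank 'ROWS' [OPENING]. ROWS is text: rows parted by semicolons, each of 4 numbers parted by spaces: the shift along the world's x, y, z in m, then the turn about the world's z in rad. A call has exactly 5 rows; each row shifts and turns the commanded pose from where the row before left it; what a row does not reach is not made up. A row lasts 1/8 s, in which the tool goes at most 62.5 mm and 10.7 degrees, less where a joint would pass 70% of its speed; a pose out of reach is approached as far as the arm can. A call is refused whole if a number of a shift passes 0.0625 or a number of a turn 0.188, either way. A call with a gripper value outside its range is refused whole. OPENING is the closure, from 0 (fully open) to 1 (shut), set as the call begins (- or left out, the last holds). The fingers move at their own pace and stop on an object; the grip force is fixed at half the most. Time passes only in rows, so rows that do not move let the fingers close, or fill a call up. It gives the time, the measured TCP pose, the force, the opening and the grip force at its end, in the units of the state.
- bot.get_state(): the state, without advancing time (a new reading comes with each control period).
- bot.read_camera(name): name is "scene" or "top" or "wrist"; returns a dict with "pixels" (400x640x3 uint8, blue, green, red), "range_z" (400x640 float32, m along the optical axis (not along the pixel's ray), 0 where there is no reading), "K" (3x3 intrinsics, pixels), "view" (4x4, takes a point from world to camera coordinates); the wrist camera has in their place "tool_from_camera" (4x4, takes a point from camera to tool coordinates, whose origin is the TCP and whose axes are the flange's). Camera axes: x right, y up, looking along -z (the intrinsics and any distortion apply to the point x, -y, -z); pixel columns grow to the right and rows downward; lengths in m; the calibration is good to about 2 mm. A picture is of the moment at which its call begins: read the wrist's pose just before it.
- bot.close_job(): hands the job in; it is judged then, once.
Trained networks look in the newest picture that a camera, given by its name, has taken for a name from the list of things; names that differ only in an ending like _2 or _b are one class to them, and where a whole thing is asked for, a point or a joint stands for the part that bears it (a point fixed in the world has none). Each returns a list of dicts, best first, with "p" (0 to 1); they miss things now and then, are a little off and sometimes report something else, mostly with a low value. They report only what shows in the picture. A call takes as long as a camera call.
- bot.spot_in(camera, label): "bbox" ([left, top, right, bottom] as shares, 0 to 1, of the picture: columns of its width, rows of its height, round what is visible of it).
- bot.trace(camera, label): "mask" (400x640 bool, what is visible of it) and "bbox" ([left, top, right, bottom] as shares, 0 to 1, of the picture: columns of its width, rows of its height, round what is visible of it).
- bot.tip_of(camera, label): "point" ([column, row] as shares, 0 to 1, of the picture: columns of its width, rows of its height: a listed point, or the origin of a listed thing).
The state is a dict: "t": time; "q": joint angles; "qd": joint speeds; "joint_torque": joint torques, N m; "position": TCP position; "tool_rot": TCP orientation; "contact_force": force on the tool from outside, world axes, zero at the start; "moment": the same for the moment, N m; "opening": finger opening in m; "gripper_force": force on a finger pad.
Only numpy, scipy, OpenCV 4.12 (cv2) and the standard library are available. Lean on these libraries where they do the work, as an engineer would, in place of code of your own. Each camera call takes 0.05 s, during which the arm holds its last target. There are 200 camera calls.

## Working session

There is one attempt and no reset: what is moved stays moved. The work goes in short steps, Python scripts to look and compute and a shell command to move; the robot and the scene stay as the last step left them, time stands still between calls to the robot, and variables do not carry over. Pictures are saved under pics/ and viewed, at most 10 in all, crops included, and the job is handed in when it is done.

```bash
mkdir -p pics
cat > h.py <<'E'
import numpy as np, cv2
from bench import bot
from scipy.spatial.transform import Rotation as R
def cam(n):
    s=bot.get_state(); c=bot.read_camera(n)
    if n=='wrist':
        T=np.eye(4);T[:3,:3]=R.from_rotvec(s['tool_rot']).as_matrix();T[:3,3]=s['position']
        c['c2w']=T@c['tool_from_camera']
    else: c['c2w']=np.linalg.inv(c['view'])
    return c
def cloud(c):
    K=c['K'];z=c['range_z'];v,u=np.mgrid[:400,:640]
    P=np.stack([(u-K[0,2])/K[0,0]*z,-(v-K[1,2])/K[1,1]*z,-z],-1)
    return P@c['c2w'][:3,:3].T+c['c2w'][:3,3]
def at(c,p,h):  # share point -> world at height h
    K=c['K'];u,v=p[0]*640,p[1]*400
    d=c['c2w'][:3,:3]@np.array([(u-K[0,2])/K[0,0],-(v-K[1,2])/K[1,1],-1]);o=c['c2w'][:3,3]
    return o+d*(h-o[2])/d[2]
E
python3 - <<'E'
from h import *
np.set_printoptions(precision=4,suppress=True)
print(bot.get_state())
ims=[]
for n in ['top','scene']:
    c=cam(n); ims.append(c['pixels']); print(n,c['c2w'][:3,3])
    for l,h in [('hood_mouth',.085),('carrier_grip',.058),('knob_grip',.122),('viewer',0),('mug',0),('stapler',0),('coin_tube',0),('coin_case',0),('eraser',0),('loupe',0)]:
        for r in bot.tip_of(n,l)[:1]: print(l,round(r['p'],2),np.array(r['point'])*[640,400],at(c,r['point'],h))
cv2.imwrite('pics/a.png',ims[0]);cv2.imwrite('pics/b.png',ims[1])
E
```

```text
{'t': 0.0, 'q': array([ 0.9549,  0.159 ,  1.5982, -0.    ,  1.3862, -0.2101]), 'qd': array([-0.0022, -0.0003, -0.0001,  0.0008, -0.0007, -0.0003]), 'joint_torque': array([  0.0013, -38.5549, -32.2113,   0.0703,   0.0376,  -0.0001]), 'position': array([0.2267, 0.5278, 0.2136]), 'tool_rot': array([-0.6329, -3.0765,  0.0027]), 'contact_force': array([-0.2469,  0.01  , -0.0691]), 'moment': array([0.0307, 0.0134, 0.0084]), 'gripper_force': 0.0, 'opening': 0.09193128895686749}
top [0.4637 0.0028 1.2734]
hood_mouth 0.95 [346.432 199.4  ] [ 0.5388 -0.07    0.085 ]
carrier_grip 0.79 [398.208 190.4  ] [ 0.5608 -0.1965  0.058 ]
knob_grip 0.89 [287.616 215.32 ] [0.5017 0.0662 0.122 ]
viewer 0.79 [349.184 201.92 ] [ 0.5377 -0.0821  0.    ]
mug 0.95 [322.688 155.4  ] [ 0.6564 -0.0168  0.    ]
stapler 0.6 [458.688 214.92 ] [ 0.5021 -0.3563  0.    ]
coin_tube 0.57 [384.832 245.   ] [ 0.429  -0.1694  0.    ]
coin_case 0.86 [324.928 266.2  ] [ 0.3781 -0.0191  0.    ]
eraser 0.57 [248.32 214.12] [0.5098 0.1715 0.    ]
loupe 0.62 [369.6 156.8] [ 0.6516 -0.1356  0.    ]
scene [1.2073 0.1047 0.882 ]
hood_mouth 0.71 [281.408 203.6  ] [ 0.5412 -0.0703  0.085 ]
carrier_grip 0.6 [222.72 214.8 ] [ 0.5618 -0.1946  0.058 ]
knob_grip 0.75 [351.616 181.4  ] [0.4985 0.0713 0.122 ]
viewer 0.85 [286.528 228.8  ] [ 0.5411 -0.0656  0.    ]
mug 0.56 [302.72 274.12] [ 0.6533 -0.0138  0.    ]
stapler 0.74 [164.224 207.28 ] [ 0.5082 -0.3552 -0.    ]
coin_tube 0.66 [246.784 184.   ] [ 0.4179 -0.1814 -0.    ]
coin_case 0.64 [318.4  175.48] [ 0.3732 -0.0151  0.    ]
eraser 0.61 [398.784 225.88 ] [0.5078 0.1793 0.    ]
loupe 0.59 [238.528 267.72 ] [ 0.6518 -0.1484  0.    ]
```

View pics/a.png

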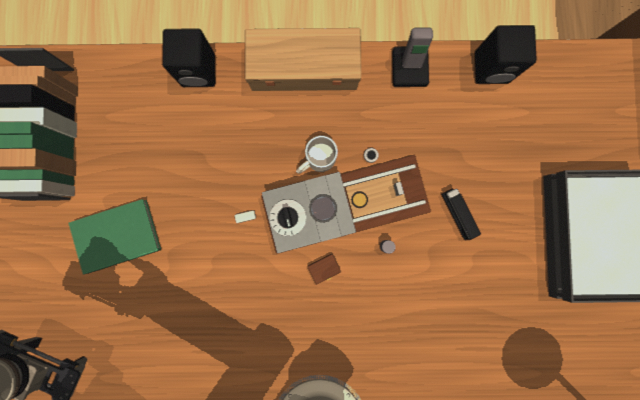

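Run:
```python
from h import *
np.set_printoptions(precision=4,suppress=True)
for n in ['top','scene']:
    c=cam(n);P=cloud(c)
    near=(abs(P[...,0]-.52)<.17)&(abs(P[...,1]+.0)<.25)&(c['range_z']>0)
    m=near&(abs(P[...,2]-.085)<.006)
    k,lab,st,ce=cv2.connectedComponentsWithStats(m.astype('uint8'))
    i=1+np.argmax(st[1:,4]); q=P[lab==i][:,:2].astype('float32')
    print(n,'hoodtop z',np.median(P[lab==i][:,2]),cv2.minAreaRect(q),len(q))
    m=near&(P[...,2]>.118)&(P[...,2]<.14)&(np.hypot(P[...,0]-.5,P[...,1]-.07)<.05)
    q=P[m];print('bar',len(q),q.mean(0) if len(q) else 0, cv2.minAreaRect(q[:,:2].astype('float32')))
    m=(np.hypot(P[...,0]-.561,P[...,1]+.196)<.04)&(P[...,2]>.058)&(P[...,2]<.08)
    q=P[m];print('plate',len(q),q.mean(0), cv2.minAreaRect(q[:,:2].astype('float32')))
```

```text
top hoodtop z 0.08614813512160979 ((0.5107754468917847, 0.020835645496845245), (0.14835980534553528, 0.19014881551265717), 14.239623069763184) 3999
bar 128 [0.4982 0.0687 0.1314] ((0.49812906980514526, 0.06879040598869324), (0.04503105953335762, 0.01419497188180685), 15.698363304138184)
plate 72 [ 0.5657 -0.1954  0.0703] ((0.5657364130020142, -0.1961209625005722), (0.029517600312829018, 0.012517789378762245), 14.02332878112793)
scene hoodtop z 0.08604575297826328 ((0.511756181716919, 0.02076626569032669), (0.15282677114009857, 0.19011908769607544), 14.289552688598633) 3860
bar 153 [0.5041 0.0691 0.1294] ((0.5006425976753235, 0.0690557211637497), (0.04610113427042961, 0.014179663732647896), 13.881650924682617)
plate 94 [ 0.5704 -0.1947  0.0686] ((0.5677725076675415, -0.195613294839859), (0.031235914677381516, 0.011716141365468502), 12.734170913696289)
```

```bash
python3 -m crank '.0226 -.0483 0 -.061;.0226 -.0483 0 -.061;.0226 -.0483 0 -.061;.0226 -.0483 0 -.061;.0226 -.0483 0 -.061' 0
python3 -m crank '.0226 -.0483 0 -.061;.0226 -.0483 0 -.061;.0226 -.0483 0 -.061;.0226 -.0483 0 -.061;.0226 -.0483 0 -.061'
python3 -m crank '.0226 -.0483 0 -.061;.0226 -.0483 0 -.061;.0226 -.0483 0 -.061;.0226 -.0483 0 -.061;.0226 -.0483 0 -.061'
python3 -m crank '0 0 0 0;0 0 0 0;0 0 0 0;0 0 0 0;0 0 0 0'
python3 - <<'E'
from h import *
np.set_printoptions(precision=4,suppress=True)
s=bot.get_state();M=R.from_rotvec(s['tool_rot']).as_matrix();print(s['position'],np.degrees(np.arctan2(M[1,1],M[0,1])))
c=cam('wrist');P=cloud(c);cv2.imwrite('pics/c.png',c['pixels'])
m=(np.hypot(P[...,0]-.566,P[...,1]+.196)<.04)&(P[...,2]>.06)&(P[...,2]<.08)&(c['range_z']>0)
q=P[m];print('plate',len(q),q.mean(0), cv2.minAreaRect(q[:,:2].astype('float32')))
E
```

```text
t: 1.82
position: [0.3405, 0.2853, 0.2148]
tool_rot: [1.095, 2.944, 0.001]
contact_force: [0.1, 0.5, -0.0]
opening: 0.0918
gripper_force: 0.0
t: 2.45
position: [0.4536, 0.0436, 0.2149]
tool_rot: [1.531, 2.743, 0.001]
contact_force: [0.6, 0.4, -0.5]
opening: 0.092
gripper_force: 0.0
t: 3.08
position: [0.5666, -0.1979, 0.2146]
tool_rot: [1.93, 2.479, 0.0]
contact_force: [-0.9, 0.2, 0.5]
opening: 0.0918
gripper_force: 0.0
t: 3.7
position: [0.566, -0.1956, 0.2149]
tool_rot: [1.926, 2.482, 0.0]
contact_force: [-0.5, -1.3, -0.3]
opening: 0.0919
gripper_force: 0.0
[ 0.566  -0.1956  0.2149] 14.37326719087616
plate 409 [ 0.5653 -0.1956  0.0685] ((0.5654733180999756, -0.1962931603193283), (0.02894497476518154, 0.011408873833715916), 13.870808601379395)
```

```bash
python3 -m crank '0 0 -.0345 0;0 0 -.0345 0;0 0 -.0345 0;0 0 -.0345 0;0 0 -.0345 0'
python3 -m crank '0 0 0 0;0 0 0 0;0 0 0 0;0 0 0 0;0 0 0 0' 1
python3 -m crank '0 0 0 0;0 0 0 0;0 0 0 0;0 0 0 0;0 0 0 0'
```

```text
t: 4.38
position: [0.566, -0.1961, 0.0412]
tool_rot: [1.927, 2.481, 0.0]
contact_force: [-0.8, -0.9, 0.2]
opening: 0.0922
gripper_force: 0.0
t: 5.0
position: [0.5663, -0.1964, 0.0427]
tool_rot: [1.926, 2.48, 0.0]
contact_force: [0.9, 0.0, -0.7]
opening: 0.0439
gripper_force: 0.0
t: 5.62
position: [0.5664, -0.1961, 0.0422]
tool_rot: [1.927, 2.481, 0.001]
contact_force: [3.3, 1.3, -0.9]
opening: 0.0296
gripper_force: 30.0
```

Gripped (29.6 mm). Slide in.

```bash
python3 -m crank '-.0025 .01 0 0;-.0025 .01 0 0;-.0025 .01 0 0;-.0025 .01 0 0;-.0025 .01 0 0'
python3 -m crank '-.0025 .01 0 0;-.0025 .01 0 0;-.0025 .01 0 0;-.001 .004 0 0;-.001 .004 0 0'
python3 -m crank '-.0007 .003 0 0;-.0007 .003 0 0;0 0 0 0;0 0 0 0;0 0 0 0'
```

```text
t: 6.25
position: [0.5535, -0.1455, 0.0422]
tool_rot: [1.927, 2.481, 0.0]
contact_force: [5.2, -1.1, -1.1]
opening: 0.03
gripper_force: 30.0
t: 6.88
position: [0.5439, -0.1081, 0.0422]
tool_rot: [1.927, 2.481, -0.0]
contact_force: [4.3, -0.4, -0.3]
opening: 0.0293
gripper_force: 30.0
t: 7.5
position: [0.5432, -0.1049, 0.0423]
tool_rot: [1.925, 2.478, -0.004]
contact_force: [5.2, -10.0, -4.1]
opening: 0.0297
gripper_force: 30.0
```

```bash
python3 -m crank '0 0 0 0;0 0 0 0;0 0 0 0;0 0 0 0;0 0 0 0' 0
python3 -m crank '0 0 0 0;0 0 .03 0;0 0 .04 0;0 0 .04 0;0 0 .04 0'
python3 - <<'E'
from h import *
np.set_printoptions(precision=4,suppress=True)
c=cam('wrist');P=cloud(c);cv2.imwrite('pics/d.png',c['pixels'])
m=(np.hypot(P[...,0]-.543,P[...,1]+.105)<.028)&(P[...,2]>.062)&(P[...,2]<.076)&(c['range_z']>0)
q=P[m];p=np.array(cv2.minAreaRect(q[:,:2].astype('float32'))[0]);print('plate',len(q),p)
a=np.radians(14.2);d=p-[.511,.0208];print('viewer y',.095+d@[-np.sin(a),np.cos(a)],'x',d@[np.cos(a),np.sin(a)])
E
```

```text
t: 8.12
position: [0.5424, -0.1021, 0.042]
tool_rot: [-1.927, -2.481, 0.0]
contact_force: [-0.5, 0.5, 0.9]
opening: 0.0776
gripper_force: 0.0
t: 8.75
position: [0.5424, -0.1022, 0.1934]
tool_rot: [-1.927, -2.481, -0.0]
contact_force: [0.7, 0.3, -0.0]
opening: 0.0916
gripper_force: 0.0
plate 472 [ 0.5421 -0.1054]
viewer y -0.03497713691878046 x -0.0008187742745054509
```

```bash
python3 -m crank '-.0044 .0171 .005 .157;-.0044 .0171 .005 .157;-.0044 .0171 .005 .157;-.0044 .0171 .005 .157;-.0044 .0171 .005 .157'
python3 -m crank '-.0044 .0171 0 .157;-.0044 .0171 0 .157;-.0044 .0171 0 .157;-.0044 .0171 0 .157;-.0044 .0171 0 .157'
python3 -m crank '0 0 0 0;0 0 0 0;0 0 0 0;0 0 0 0;0 0 0 0'
python3 - <<'E'
from h import *
np.set_printoptions(precision=4,suppress=True)
s=bot.get_state();M=R.from_rotvec(s['tool_rot']).as_matrix();print(s['position'],np.degrees(np.arctan2(M[1,1],M[0,1])),s['q'])
c=cam('wrist');P=cloud(c);cv2.imwrite('pics/e.png',c['pixels'])
m=(np.hypot(P[...,0]-.4987,P[...,1]-.0693)<.035)&(P[...,2]>.122)&(P[...,2]<.14)&(c['range_z']>0)
q=P[m];print('bar',len(q),q.mean(0), cv2.minAreaRect(q[:,:2].astype('float32')))
E
```

```text
t: 9.43
position: [0.5203, -0.0161, 0.2171]
tool_rot: [-0.824, -3.031, -0.0]
contact_force: [0.3, 0.8, -0.6]
opening: 0.0921
gripper_force: 0.0
t: 10.05
position: [0.4984, 0.0694, 0.2169]
tool_rot: [0.399, -3.116, -0.0]
contact_force: [-0.1, 0.3, -0.5]
opening: 0.0917
gripper_force: 0.0
t: 10.68
position: [0.4987, 0.0685, 0.2171]
tool_rot: [0.389, -3.117, -0.0]
contact_force: [0.6, 0.1, -0.9]
opening: 0.0921
gripper_force: 0.0
[0.4987 0.0685 0.2171] 104.23139393218064 [-0.104  -0.0312  1.7909 -0.      1.3819 -1.9232]
bar 975 [0.4958 0.0676 0.1294] ((0.4973430037498474, 0.06778772920370102), (0.046178024262189865, 0.013504033908247948), 14.462449073791504)
```

View pics/e.png

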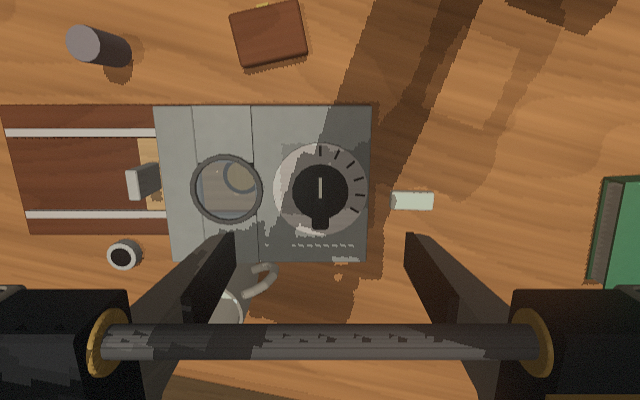

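```bash
python3 -m crank '0 0 -.0224 0;0 0 -.0224 0;0 0 -.0224 0;0 0 -.0224 0;0 0 -.0224 0'
python3 -m crank '0 0 0 0;0 0 0 0;0 0 0 0;0 0 0 0;0 0 0 0' 1
python3 -m crank '0 0 0 0;0 0 0 0;0 0 0 0;0 0 0 0;0 0 0 0'
python3 -m crank '0 0 0 0;0 0 0 0;0 0 0 0;0 0 0 0;0 0 0 0'
```

```text
t: 11.35
position: [0.4986, 0.0687, 0.1044]
tool_rot: [-0.39, 3.117, -0.0]
contact_force: [0.8, 0.4, -0.4]
opening: 0.0919
gripper_force: 0.0
t: 11.98
position: [0.4989, 0.0688, 0.1055]
tool_rot: [-0.39, 3.117, -0.0]
contact_force: [0.7, -0.3, 0.1]
opening: 0.0441
gripper_force: 0.0
t: 12.6
position: [0.4986, 0.0688, 0.1051]
tool_rot: [0.39, -3.117, -0.0]
contact_force: [0.3, -0.3, 0.5]
opening: 0.0137
gripper_force: 30.0
t: 13.22
position: [0.4986, 0.0688, 0.1051]
tool_rot: [0.39, -3.117, -0.0]
contact_force: [-0.4, 0.4, -0.5]
opening: 0.0136
gripper_force: 30.0
```

```bash
python3 -m crank '0 0 0 -.1;0 0 0 -.1;0 0 0 -.1;0 0 0 -.1;0 0 0 -.1'
python3 -m crank '0 0 0 -.1;0 0 0 -.1;0 0 0 -.1;0 0 0 -.1;0 0 0 -.1'
python3 -m crank '0 0 0 -.1;0 0 0 -.1;0 0 0 -.05;0 0 0 0;0 0 0 0'
cat > look.py <<'E'
from h import *
import sys
np.set_printoptions(precision=4,suppress=True)
s=bot.get_state();M=R.from_rotvec(s['tool_rot']).as_matrix();y=np.degrees(np.arctan2(M[1,1],M[0,1]));print(s['position'],'tool turned',np.radians(104.23-y),s['moment'],s['contact_force'],s['gripper_force'])
for n in ['wrist','scene','top']:
    c=cam(n);x,yy={'wrist':(200,100),'scene':(300,120),'top':(240,170)}[n]
    cv2.imwrite(f'pics/{sys.argv[1]}_{n}.png',c['pixels'] if n=='wrist' else cv2.resize(c['pixels'][yy:yy+110,x:x+110],None,fx=5,fy=5))
E
python3 look.py f
```

```text
t: 13.85
position: [0.4986, 0.0689, 0.1051]
tool_rot: [-0.398, -3.116, -0.0]
contact_force: [0.6, 1.1, -0.3]
opening: 0.0139
gripper_force: 30.0
t: 14.48
position: [0.4986, 0.069, 0.1051]
tool_rot: [-1.156, -2.921, -0.001]
contact_force: [0.2, 1.3, -0.8]
opening: 0.014
gripper_force: 30.0
t: 15.1
position: [0.4987, 0.069, 0.1051]
tool_rot: [1.506, 2.757, 0.001]
contact_force: [0.8, 1.1, -1.4]
opening: 0.0136
gripper_force: 30.0
[0.4987 0.069  0.1051] tool turned 1.2482792449287066 [ 0.3293 -0.1883  0.1033] [ 0.7698  1.1423 -1.3692] 30.001620948314667
```

View pics/f_wrist.png

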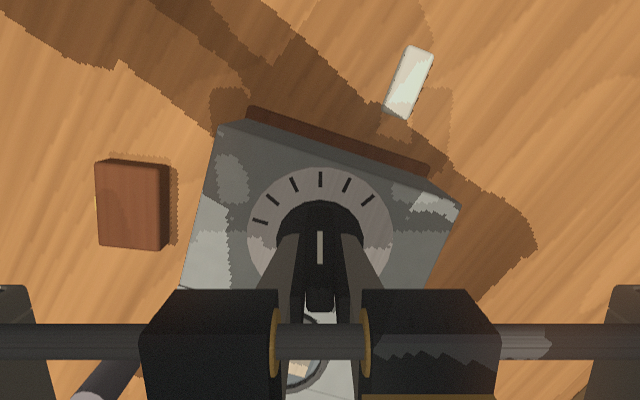

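View pics/f_scene.png

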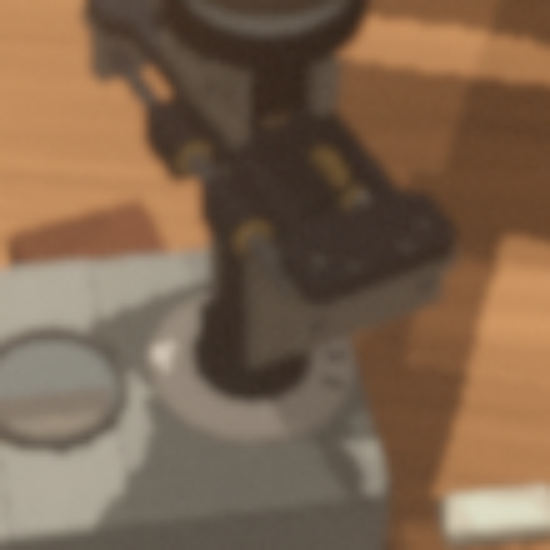

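The wrist picture shows the pointer line at (320,247). It points straight at the tick at (320,180), the third after the rest tick at (260,221). The tool has turned 1.25 rad and the grip is firm at 30 N.

```bash
python3 -m crank '0 0 0 0;0 0 0 0;0 0 0 0;0 0 0 0;0 0 0 0'
python3 -c "
from bench import bot
print(bot.close_job())"
```

```text
t: 15.88
position: [0.4987, 0.069, 0.1051]
tool_rot: [1.507, 2.756, 0.001]
contact_force: [2.9, 4.5, -2.8]
opening: 0.0135
gripper_force: 30.0
the job is handed in; nothing more can be done
None
```

The job is handed in (it returned no verdict): the carrier measured fully home, and the gripper is holding the knob at the third click, at about 1.25 rad with 30 N of grip, after 15.9 s.

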